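Sort out the swapped microscope objectives

ROBOT

A 6-joint arm with a two-finger parallel gripper is mounted at the origin on the work surface. World frame = base frame: x ahead of the robot, y to its left, z up, the work surface at z = 0. Lengths are in m, angles in rad, forces in N, time in s.
With the tool pointing down it reaches from about 0.325 to 0.9 m from the base axis. Payload 3.5 kg.
Tool frame: the origin (TCP) lies midway between the tips of the shut fingers; the grasp point (between the pads) lies bot.grip_depth behind it (bot.grip_depth is the distance from the TCP to the grasp point, in m); z points along the fingers, y is the line along which they close (so a half turn about z gives the same grasp; the last joint's range is limited). The gripper opens to 85 mm and grips with 20 to 120 N. Pads are 22 mm wide; open, the fingers measure 114 mm over their backs; the gripper's body (76 mm by 85 mm) begins 54 mm behind the grasp point. The pads swing forward as they close: fully open they stand 13 mm farther back than shut.
Start: joints at [1.11, 0.276, -0.026, 1.268, 0, 1.467], TCP at [0.219, 0.585, 0.231] pointing down, gripper open.
Joint ranges: [-3.12, 3.12], [-0.85, 1.88], [-1.08, 1.24], [-1.95, 2.15], [-1.57, 1.53], [-3.14, 3.14]. Speed limits (rad/s): [2.57, 2.57, 3.14, 3.14, 3.14, 3.14].

INTERFACE

Orientations are given as a unit quaternion [w, x, y, z].
In Python, from rig import sensors, eyes, bot gives the robot as it stands. The module is installed in compiled form; this text tells all that it offers.
- The arm moves only by the tool drive_tool, never from a script. Its argument "targets" is a list that holds one entry, the list of rows, each a list of 5 numbers: the finger opening in mm, from 0 to 85.4, then the shift along the world's x, y, z as a fraction of full scale, then the turn about the world's z as a fraction of full scale. A call has 1 to 5 rows; each row is the pose to reach, as a shift and turn from the pose commanded when the call began; what a row does not reach only later rows make up. Full scale, the value 1, is 0.15 m for a shift and 45 degrees for a turn. A row lasts 1/10 s, in which the tool goes at most 50 mm and 8.59 degrees, less where a joint would pass 70% of its speed; a pose out of reach is approached as far as the arm can. A call with a number of a shift or a turn outside -1 to 1 is refused whole. A call with a gripper value outside its range is refused whole. The fingers move at their own pace and stop on an object; the grip force is fixed at half the most. Time passes only in rows, so rows that repeat a pose let the fingers close. It gives the time, the measured TCP pose, the force, the opening and the grip force at its end, in the units of the state.
- sensors.state(): the state, without advancing time (a new reading comes with each control period).
- eyes.snapshot(name): name is "side" or "top" or "wrist"; returns the picture (420x560x3 uint8, red, green, blue); there is no depth.
- eyes.calibration(name): a dict with "mtx" (3x3 intrinsics, pixels), "view" (4x4, takes a point from world to camera coordinates); the wrist camera has in their place "mount" (4x4, takes a point from camera to tool coordinates, whose origin is the TCP and whose axes are the flange's). Camera axes: x right, y down, z forward; pixel columns grow to the right and rows downward; lengths in m; the calibration is good to about 2 mm. The wrist camera is an equidistant fisheye: a pixel r from the principal point sees the ray r / f radians off the axis. A picture is of the moment at which its call begins: read the wrist's pose just before it. calibration takes no time and is no camera call.
- bot.sign_off(): hands the job in; it is judged then, once.
The state is a dict: "clock": time; "joints": joint angles; "joint_vel": joint speeds; "tau": joint torques, N m; "tcp_pos": TCP position; "tcp_rot": TCP orientation; "wrist_force": force on the tool from outside, world axes, zero at the start; "ft_torque": the same for the moment, N m; "gripper_width": finger opening in m; "finger_force": force on a finger pad.
Only numpy, scipy, OpenCV 4.12 (cv2) and the standard library are available. Lean on these libraries where they do the work, as an engineer would, in place of code of your own. Each camera call takes 0.05 s, during which the arm holds its last target. There are 200 camera calls.

TASK

The red, yellow and blue objectives have been put back into one another's holders: move each into the holder with the ring of its own colour, so that all three stand upright in the right recess. Park one meanwhile in the empty black holder, never stand, tip over or drop one on the bare bench, and set each down gently instead of letting it fall. Leave the white objective and the glass dish as they are.

Things in the scene. Friction and masses are not known exactly. Their poses are not given: they have to be found in the camera images.
- red_objective: Loose microscope objective, red band, 52 mm tall, upright on its flat black rear cap (dia. 34, to 8 above the underside). Aluminium barrel dia. 32 from 8 to 36, red band dia. 34 from 36 to 42 tapering in until 48, metal nose dia. 25 on top. About 0.1 to 0.17 kg. Origin: centre of underside; z up its axis. Grip the barrel from above, about 30 above the underside. Starts in a wrong holder.
- yellow_objective: Loose microscope objective, yellow band, 57 mm tall, upright on its flat black rear cap (dia. 34, to 8 above the underside). Aluminium barrel dia. 32 from 8 to 36, yellow band dia. 34 from 36 to 42 tapering in until 48, metal nose dia. 22 on top. About 0.1 to 0.17 kg. Origin: centre of underside; z up its axis. Grip the barrel from above, about 30 above the underside. Starts in a wrong holder.
- blue_objective: Loose microscope objective, blue band, 62 mm tall, upright on its flat black rear cap (dia. 34, to 8 above the underside). Aluminium barrel dia. 32 from 8 to 36, blue band dia. 34 from 36 to 42 tapering in until 48, metal nose dia. 18 on top. About 0.1 to 0.17 kg. Origin: centre of underside; z up its axis. Grip the barrel from above, about 30 above the underside. Starts in a wrong holder.
- red_holder: Round black holder, dia. 64 mm, red ring 7 wide on its rim; fixed to the bench. Open recess dia. 50, flat felt floor 8 above the bench, rim 14 above it: an objective's cap (dia. 34) stands in it with 8 of play all round. Origin: centre of underside, on the bench; z up. Home of the red objective; another stands in it at the start.
- yellow_holder: Round black holder, dia. 64 mm, yellow ring 7 wide on its rim; fixed to the bench. Open recess dia. 50, flat felt floor 8 above the bench, rim 14 above it: an objective's cap (dia. 34) stands in it with 8 of play all round. Origin: centre of underside, on the bench; z up. Home of the yellow objective; another stands in it at the start.
- blue_holder: Round black holder, dia. 64 mm, blue ring 7 wide on its rim; fixed to the bench. Open recess dia. 50, flat felt floor 8 above the bench, rim 14 above it: an objective's cap (dia. 34) stands in it with 8 of play all round. Origin: centre of underside, on the bench; z up. Home of the blue objective; another stands in it at the start.
- spare_holder: Round black holder, dia. 64 mm, all black, no coloured ring; fixed to the bench. Open recess dia. 50, flat felt floor 8 above the bench, rim 14 above it: an objective's cap (dia. 34) stands in it with 8 of play all round. Origin: centre of underside, on the bench; z up. Empty at the start: the spare place.
- white_objective: Loose microscope objective, white band, 65 mm tall, upright on its flat black rear cap (dia. 34, to 8 above the underside). Aluminium barrel dia. 32 from 8 to 36, white band dia. 34 from 36 to 42 tapering in until 48, metal nose dia. 16 on top. About 0.1 to 0.17 kg. Origin: centre of underside; z up its axis. Grip the barrel from above, about 30 above the underside. Already in its own holder.
- white_holder: Round black holder, dia. 64 mm, white ring 7 wide on its rim; fixed to the bench. Open recess dia. 50, flat felt floor 8 above the bench, rim 14 above it: an objective's cap (dia. 34) stands in it with 8 of play all round. Origin: centre of underside, on the bench; z up. The white objective stays in it.
- glass_dish: Loose lidded glass culture dish, dia. 60 mm, 16 high, on the bench among the holders, over 100 from any holder's centre. Origin: centre of underside; z up. Other low things (cap, filter ring, under 15 high) lie between the holders, over 55 from a holder's centre; clutter up to 110 high stands farther out.

How it is judged:
By the outcome, as a careful person would: the job done as asked, in the order asked, and still so for the second after the job is handed in, with the robot touching nothing.
It also fails if it takes over 102 s, if anything falls off the work surface, if the arm or the gripper's body presses on something with over 40 N, if the wrist force passes 120 N, or if a joint passes its speed limit or range.

## Working session

There is one attempt and no reset: what is moved stays moved. The work goes in short steps, Python scripts to look and compute and a tool call to move; the robot and the scene stay as the last step left them, time stands still between calls to the robot, and variables do not carry over. Pictures are saved under pics/ and viewed, at most 14 in all, crops included, and the job is handed in when it is done.

Besides the shell and the picture viewer there is one more tool, called after "Request:" as name(argument=value, ...) on one line, values as JSON. drive_tool: Moves the arm, as the interface text tells. Its arguments: {"type":"object","properties":{"targets":{"type":"array","items":{"type":"array","items":{"type":"array","items":{"type":"number"}}}}},"required":["targets"]}

```bash
mkdir -p pics
python3 - <<'E'
from rig import sensors, eyes, bot
import cv2
print(sensors.state(), bot.grip_depth)
for n in("top","side"):
    cv2.imwrite(f"pics/{n}0.png",eyes.snapshot(n)[:,:,::-1]); c=eyes.calibration(n); print(c)
print(eyes.calibration("wrist"))
E
```

```text
{'clock': 0.0, 'joints': array([ 1.10956620e+00,  2.77139394e-01, -2.78801252e-02,  1.26801257e+00,
       -2.40453866e-05,  1.46739304e+00]), 'joint_vel': array([-0.00015496,  0.00143379, -0.00028673, -0.00190356,  0.00055337,
        0.00048853]), 'tau': array([-4.21530058e-04, -4.45511019e+01,  2.95202368e+01,  1.65510213e-02,
       -5.82700932e-05, -5.88797150e-06]), 'tcp_pos': array([0.21856774, 0.58470202, 0.2301561 ]), 'tcp_rot': array([-2.99873719e-04,  1.77960316e-01,  9.84037030e-01, -1.07697499e-03]), 'wrist_force': array([-0.1458962 ,  0.51736331,  0.03953254]), 'ft_torque': array([ 0.01007622, -0.00586923,  0.00463549]), 'finger_force': 0.0, 'gripper_width': 0.08565689274445888} 0.0187
{'mtx': array([[457.15240294,   0.        , 280.4362875 ],
       [  0.        , 457.15240294, 211.85475419],
       [  0.        ,   0.        ,   1.        ]]), 'view': array([[-0.00741431, -0.99996041, -0.00491989, -0.00756025],
       [-0.97554965,  0.00831388, -0.21962184,  0.54884475],
       [ 0.21965405,  0.00317125, -0.97557267,  0.91451739],
       [ 0.        ,  0.        ,  0.
[... 256 characters left out ...]
,
       [-0.25640266, -0.72360949, -0.64081743,  0.17229199],
       [ 0.20348534,  0.6077123 , -0.76764541,  1.0058035 ],
       [ 0.        ,  0.        ,  0.        ,  1.        ]])}
{'mtx': array([[325.1922621 ,   0.        , 271.12295539],
       [  0.        , 325.1922621 , 210.72768557],
       [  0.        ,   0.        ,   1.        ]]), 'mount': array([[-1.70185697e-03, -9.50598274e-01, -3.10419113e-01,
         7.94496212e-02],
       [ 9.99998464e-01, -1.48776622e-03, -9.26445391e-04,
         4.28143631e-04],
       [ 4.18846320e-04, -3.10420213e-01,  9.50599346e-01,
        -1.43206896e-01],
       [ 0.00000000e+00,  0.00000000e+00,  0.00000000e+00,
         1.00000000e+00]])}
```

View pics/top0.png

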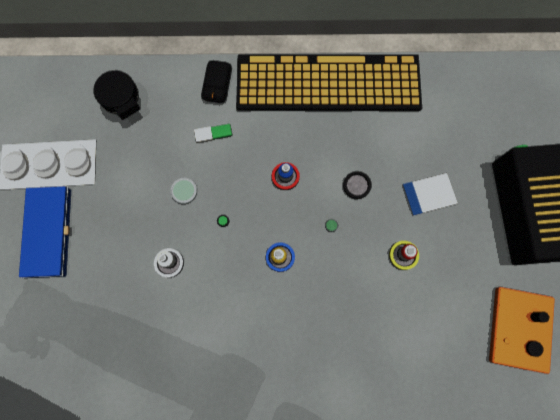

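View pics/side0.png

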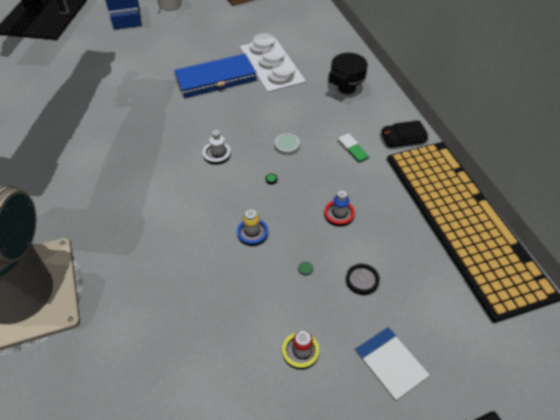

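```bash
cat > h.py <<'E'
import numpy as np, cv2
from rig import sensors, eyes, bot
from scipy.spatial.transform import Rotation as R
CAL={n:eyes.calibration(n) for n in("top","side","wrist")}
def ray(n,uv,st=None):
    c=CAL[n];K=c["mtx"];p=np.array([(uv[0]-K[0,2])/K[0,0],(uv[1]-K[1,2])/K[1,1],1])
    if n=="wrist":
        r=np.hypot(*p[:2]);d=np.r_[p[:2]/max(r,1e-9)*np.sin(r),np.cos(r)]
        q=st["tcp_rot"];T=np.eye(4);T[:3,:3]=R.from_quat(q[[1,2,3,0]]).as_matrix();T[:3,3]=st["tcp_pos"];T=T@c["mount"]
    else: d=p;T=np.linalg.inv(c["view"])
    d=T[:3,:3]@d
    return T[:3,3],d/np.linalg.norm(d)
def plane(o,d,z): return o+d*(z-o[2])/d[2]
def tri(rays):
    A=np.zeros((3,3));b=np.zeros(3)
    for o,d in rays:
        P=np.eye(3)-np.outer(d,d);A+=P;b+=P@o
    x=np.linalg.solve(A,b)
    return x,max(np.linalg.norm((np.eye(3)-np.outer(d,d))@(x-o)) for o,d in rays)
def mask(im,col):
    h,s,v=[a.astype(int) for a in cv2.split(cv2.cvtColor(im,cv2.COLOR_RGB2HSV))]
    m={"red":(h<8)|(h>170),"yellow":(h>18)&(h<34),"blue":(h>100)&(h<128)}[col]
    return (m&(s>110)&(v>60)).astype(np.uint8)
def blobs(im,col,box,amin=8):
    m=mask(im,col);k=np.zeros_like(m);x0,y0,x1,y1=box;k[y0:y1,x0:x1]=m[y0:y1,x0:x1]
    n,l,st,c=cv2.connectedComponentsWithStats(k,connectivity=8)
    out=[]
    for i in range(1,n):
        if st[i,4]>=amin:
            pts=cv2.findNonZero((l==i).astype(np.uint8));hull=cv2.convexHull(pts)
            e=cv2.fitEllipse(hull) if len(hull)>=5 else None
            out.append((int(st[i,4]),st[i,:4].tolist(),c[i].round(1).tolist(),e))
    return out
E
python3 - <<'E'
from h import *
B={"top":(210,150,440,280),"side":(230,180,350,380)}
for n in B:
    im=cv2.imread(f"pics/{n}0.png")[:,:,::-1].copy()
    for c in("red","yellow","blue"):
        for b in blobs(im,c,B[n]): print(n,c,b[:3],None if b[3] is None else np.round(np.r_[b[3][0],b[3][1]],1))
    cs=[im[y-30:y+30,x-30:x+30] for x,y in ([(285,176),(280,257),(404,255),(357,185)] if n=="top" else [(340,205),(253,225),(302,345),(362,279)])]
    cv2.imwrite(f"pics/{n}c.png",cv2.resize(np.hstack(cs)[:,:,::-1],None,fx=3.3,fy=3.3,interpolation=0))
a=cv2.imread("pics/topc.png");b=cv2.imread("pics/sidec.png");cv2.imwrite("pics/c.png",np.vstack([a,b]))
E
```

```text
top red (240, [271, 162, 29, 28], [285.0, 177.5]) [285.1 175.7  27.2  28.2]
top red (58, [402, 245, 14, 15], [406.2, 253.4]) [408.3 251.9  12.1  15.6]
top yellow (259, [389, 241, 30, 29], [402.2, 256.0]) [403.8 254.8  28.4  29.8]
top yellow (111, [271, 247, 16, 17], [278.5, 255.5]) [278.4 254.8  15.4  16.4]
top blue (104, [278, 166, 16, 12], [285.2, 172.5]) [285.3 170.8  13.2  15. ]
top blue (301, [403, 182, 19, 33], [412.1, 198.2]) [412.1 198.   18.2  34.1]
top blue (289, [266, 243, 29, 29], [280.0, 257.0]) [279.8 256.7  29.   29.1]
side red (165, [324, 201, 26, 24], [333.8, 215.8]) [337.1 212.7  22.4  27.9]
side red (104, [293, 338, 19, 13], [301.9, 345.6]) [302.2 342.1  16.   18.8]
side yellow (100, [244, 215, 15, 11], [251.2, 221.2]) [250.9 218.8  14.7  15. ]
side yellow (350, [282, 334, 37, 35], [299.8, 353.7]) [300.2 350.2  35.4  36.5]
side blue (112, [334, 196, 15, 12], [340.7, 202.2]) [340.9 200.7  12.7  15.2]
side blue (224, [237, 220, 31, 24], [252.5, 234.1]) [252.3 230.8  25.8  31. ]
```

View pics/c.png

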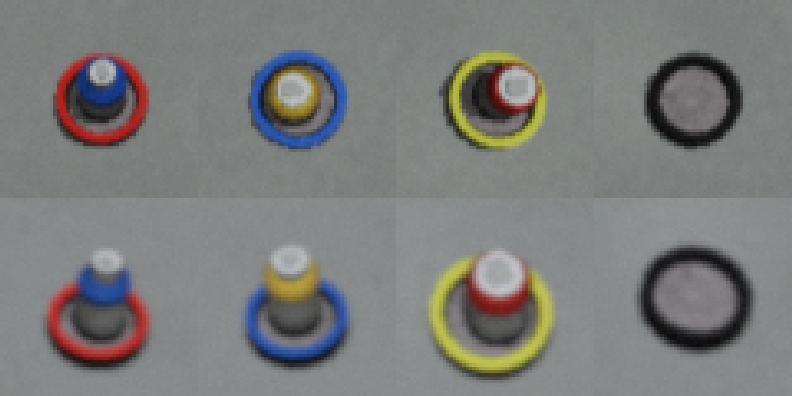

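```bash
cat > m.py <<'E'
from h import *
C={"red":[(285,176),(340,208)],"blue":[(280,257),(253,228)],"yellow":[(404,255),(301,347)],"spare":[(357,185),(362,279)]}
occ={"red":"blue","blue":"yellow","yellow":"red"}
def m(im,col):
    h,s,v=[a.astype(int) for a in cv2.split(cv2.cvtColor(im,cv2.COLOR_RGB2HSV))]
    k={"red":((h<10)|(h>168))&(s>90),"yellow":(h>16)&(h<36)&(s>90),"blue":(h>100)&(h<128)&(s>90),"spare":v<60,"nose":(v>165)&(s<50)}[col]
    return k.astype(np.uint8)
for col,(a,b) in C.items():
    rr=[];nr=[]
    for n,(x,y) in (("top",a),("side",b)):
        im=cv2.imread(f"pics/{n}0.png")[:,:,::-1].copy()
        w=22 if n=="top" else 25
        k=np.zeros(im.shape[:2],np.uint8);k[y-w:y+w,x-w:x+w]=1
        hull=cv2.convexHull(cv2.findNonZero(m(im,col)*k));e=cv2.fitEllipse(hull);rr.append(ray(n,e[0]))
        print(col,n,np.round(np.r_[e[0],e[1]],1),plane(*rr[-1],.014).round(4))
        if col!="spare":
            nm=m(im,"nose")*k;q=cv2.moments(nm,True);c=(q["m10"]/q["m00"],q["m01"]/q["m00"]);nr.append(ray(n,c))
            print("   nose",occ[col],n,np.round(c,1),q["m00"])
    print(" ring",tri(rr))
    if nr: print(" nose",tri(nr))
E
python3 m.py
```

```text
red top [285.1 175.6  27.5  28.3] [ 0.6441 -0.023   0.014 ]
   nose blue top [285.5 166.6] 25.0
red side [339.  212.   25.1  30.8] [ 0.6422 -0.0262  0.014 ]
   nose blue side [342.1 192.9] 34.0
 ring (array([ 0.64469368, -0.02297457,  0.00958647]), np.float64(0.0007001284132201409))
 nose (array([ 0.64594206, -0.0235174 ,  0.07070985]), np.float64(0.0007114446983480251))
blue top [279.7 256.7  29.3  29.3] [ 0.4587 -0.0095  0.014 ]
   nose yellow top [278.7 253.5] 53.0
blue side [252.2 231.1  26.5  31.5] [ 0.457  -0.0133  0.014 ]
   nose yellow side [250.3 213.2] 65.0
 ring (array([ 0.45869415, -0.00937561,  0.00864179]), np.float64(0.0006868447519260304))
 nose (array([ 0.45828856, -0.00768574,  0.06513525]), np.float64(0.0007999263760232341))
yellow top [403.8 254.9  28.6  30.2] [ 0.4604 -0.2812  0.014 ]
   nose red top [410.6 250.3] 57.0
yellow side [300.2 350.   36.   37. ] [ 0.4591 -0.2844  0.014 ]
   nose red side [302.8 337.4] 147.0
 ring (array([ 0.46050678, -0.28239534,  0.00918591]), np.float64(0.0005307909449844752))
 nose (array([ 0.46352859, -0.28404309,  0.05877625]), np.float64(0.0007730355459719324))
spare top [356.5 185.   27.4  28.2] [ 0.6204 -0.1847  0.014 ]
spare side [362.1 279.2  30.1  32.6] [ 0.6189 -0.1907  0.014 ]
 ring (array([ 0.62243082, -0.18613503,  0.00546403]), np.float64(0.0003637083972061313))
```

The noses triangulate to 71, 65 and 59 mm against the expected 70, 65 and 60. The rings come out at 5 to 10 mm, against 14, so they read a few mm low. Residuals are under 1 mm. From the crops, blue stands in red's holder, yellow in blue's and red in yellow's, with the spare at top pixel (357,185) empty. I'll start with yellow and park it in the spare.

Request:
drive_tool(targets=[[[85, 0.08, -0.2, 0, 0], [85, 0.16, -0.4, 0, 0], [85, 0.24, -0.6, 0, 0], [85, 0.32, -0.8, 0, 0], [85, 0.4, -1, 0, 0]]])

```text
clock: 0.6
tcp_pos: [0.2789, 0.4339, 0.2308]
tcp_rot: [-0.0, 0.178, 0.984, -0.0]
wrist_force: [0.3, -0.3, -0.5]
gripper_width: 0.085
finger_force: 0.0
```

Request:
drive_tool(targets=[[[85, 0.08, -0.2, 0, 0], [85, 0.16, -0.4, 0, 0], [85, 0.24, -0.6, 0, 0], [85, 0.32, -0.8, 0, 0], [85, 0.4, -1, 0, 0]]])

```text
clock: 1.1
tcp_pos: [0.3388, 0.284, 0.2309]
tcp_rot: [-0.0, 0.178, 0.984, -0.0]
wrist_force: [-0.3, -0.0, -0.1]
gripper_width: 0.0851
finger_force: 0.0
```

Request:
drive_tool(targets=[[[85, 0.08, -0.2, 0, 0], [85, 0.16, -0.4, 0, 0], [85, 0.24, -0.6, 0, 0], [85, 0.32, -0.8, 0, 0], [85, 0.4, -1, 0, 0]]])

```text
clock: 1.6
tcp_pos: [0.3988, 0.1341, 0.231]
tcp_rot: [-0.0, 0.178, 0.984, -0.0]
wrist_force: [0.7, 0.5, 0.1]
gripper_width: 0.0847
finger_force: 0.0
```

Request:
drive_tool(targets=[[[85, 0.08, -0.2, 0, 0], [85, 0.16, -0.4, 0, 0], [85, 0.24, -0.6, 0, 0], [85, 0.32, -0.8, 0, 0], [85, 0.38, -0.95, 0, 0]]])

```text
clock: 2.1
tcp_pos: [0.4561, -0.0088, 0.2309]
tcp_rot: [-0.0, 0.179, 0.984, -0.0]
wrist_force: [0.3, 1.1, 0.8]
gripper_width: 0.085
finger_force: 0.0
```

```bash
cat > w.py <<'E'
import sys
from h import *
st=sensors.state();im=eyes.snapshot("wrist")
cv2.imwrite(f"pics/{sys.argv[1]}.png",im[:,:,::-1]);np.save(f"pics/{sys.argv[1]}.npy",np.r_[st["tcp_pos"],st["tcp_rot"]]);print(st["tcp_pos"])
E
python3 w.py w1
```

```text
[ 0.45606965 -0.00878981  0.23093746]
```

View pics/w1.png

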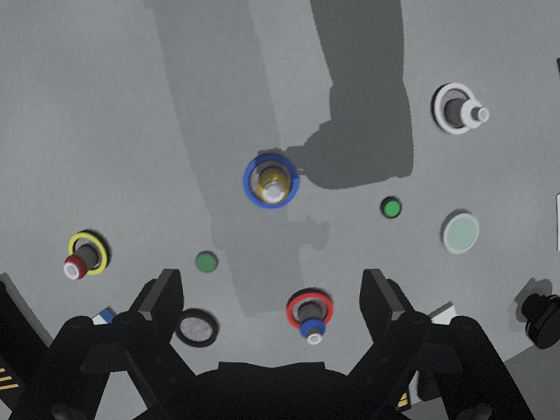

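The wrist view shows all four holders: blue ring about (271,181), nose inside it about (273,193), red ring (310,310), spare (197,328) and yellow ring (88,254). I'll check these against the positions from the fixed cameras.

Run:
```python
from h import *
im=cv2.imread("pics/w1.png")[:,:,::-1].copy();q=np.load("pics/w1.npy");st=dict(tcp_pos=q[:3],tcp_rot=q[3:])
h,s,v=[a.astype(int) for a in cv2.split(cv2.cvtColor(im,cv2.COLOR_RGB2HSV))]
ms={"red":((h<10)|(h>168))&(s>90),"yellow":(h>16)&(h<36)&(s>90),"blue":(h>100)&(h<128)&(s>90),"spare":v<60}
for c,(x,y),w in(("blue",(271,181),32),("red",(310,310),28),("yellow",(88,254),27),("spare",(197,328),24)):
    k=np.zeros(im.shape[:2],np.uint8);k[y-w:y+w,x-w:x+w]=1
    e=cv2.fitEllipse(cv2.convexHull(cv2.findNonZero(ms[c].astype(np.uint8)*k)))
    print(c,np.round(e[0]+e[1],1),plane(*ray("wrist",e[0],st),.014).round(4))
for c,(x,y),w,z in(("yellow",(273,192),14,.065),("blue",(315,338),11,.07),("red",(71,270),11,.06)):
    k=np.zeros(im.shape[:2],bool);k[y-w:y+w,x-w:x+w]=1;k&=(v>150)&(s<60)
    p=np.argwhere(k).mean(0)[::-1];print(c,p.round(1),k.sum(),plane(*ray("wrist",p,st),z).round(4))
```

```text
blue [270.3 181.   54.7  55.9] [ 0.4582 -0.0104  0.014 ]
red [309.4 310.7  37.9  47.4] [ 0.6427 -0.0239  0.014 ]
yellow [ 87.6 252.8  34.1  45.5] [ 0.4595 -0.2811  0.014 ]
spare [178.2 327.7  47.3  79.6] [ 0.6099 -0.2094  0.014 ]
yellow [272.2 194.2] 260 [ 0.4606 -0.0092  0.065 ]
blue [313.9 339.1] 126 [ 0.6459 -0.0249  0.07  ]
red [ 70.5 270.9] 193 [ 0.4629 -0.2847  0.06  ]
```

Request:
drive_tool(targets=[[[80, 0.01, 0, -0.2, 0], [80, 0.023, 0, -0.4, 0], [80, 0.023, 0, -0.6, 0], [80, 0.023, 0, -0.75, 0], [80, 0.023, 0, -0.9, 0]]])

```text
clock: 2.65
tcp_pos: [0.4585, -0.0068, 0.0948]
tcp_rot: [-0.001, 0.178, 0.984, 0.0]
wrist_force: [0.0, -0.7, 0.2]
gripper_width: 0.0797
finger_force: 0.0
```

Request:
drive_tool(targets=[[[75, 0, 0, -0.1, 0], [75, 0, 0, -0.22, 0], [75, 0, 0, -0.34, 0], [75, 0, 0, -0.44, 0], [75, 0, 0, -0.52, 0]]])

```text
clock: 3.15
tcp_pos: [0.4584, -0.0068, 0.0171]
tcp_rot: [-0.001, 0.178, 0.984, -0.0]
wrist_force: [-0.8, 0.7, -0.7]
gripper_width: 0.0751
finger_force: 0.0
```

Request:
drive_tool(targets=[[[50, 0, 0, 0, 0], [40, 0, 0, 0, 0], [34, 0, 0, 0, 0], [25, 0, 0, 0, 0], [25, 0, 0, 0, 0]]])

```text
clock: 3.65
tcp_pos: [0.4603, -0.0071, 0.0193]
tcp_rot: [0.001, 0.178, 0.984, 0.0]
wrist_force: [-0.9, 0.5, 4.6]
gripper_width: 0.0313
finger_force: 59.5
```

Request:
drive_tool(targets=[[[25, 0, 0, 0, 0], [25, 0, 0, 0, 0], [25, 0, 0, 0, 0], [25, 0, 0, 0, 0], [25, 0, 0, 0, 0]]])

```text
clock: 4.15
tcp_pos: [0.4603, -0.0071, 0.0193]
tcp_rot: [0.001, 0.178, 0.984, 0.0]
wrist_force: [-1.0, 0.0, 6.0]
gripper_width: 0.0311
finger_force: 59.7
```

Request:
drive_tool(targets=[[[25, 0, 0, 0.06, 0], [25, 0, 0, 0.18, 0], [25, 0, 0, 0.32, 0], [25, 0, 0, 0.44, 0], [25, 0, 0, 0.5, 0]]])

```text
clock: 4.65
tcp_pos: [0.4602, -0.0073, 0.0951]
tcp_rot: [0.001, 0.178, 0.984, -0.0]
wrist_force: [0.5, 0.0, -1.8]
gripper_width: 0.0312
finger_force: 59.5
```

Request:
drive_tool(targets=[[[25, 0.06, -0.07, 0, 0], [25, 0.16, -0.18, 0, 0], [25, 0.29, -0.32, 0, 0], [25, 0.42, -0.47, 0, 0], [25, 0.53, -0.59, 0, 0]]])

```text
clock: 5.15
tcp_pos: [0.5397, -0.0975, 0.092]
tcp_rot: [-0.0, 0.178, 0.984, -0.0]
wrist_force: [0.6, 0.1, -2.6]
gripper_width: 0.0307
finger_force: 59.5
```

Request:
drive_tool(targets=[[[25, 0.13, -0.15, 0, 0], [25, 0.26, -0.3, 0, 0], [25, 0.39, -0.44, 0, 0], [25, 0.49, -0.55, 0, 0], [25, 0.54, -0.6, 0, 0]]])

```text
clock: 5.65
tcp_pos: [0.6209, -0.188, 0.0917]
tcp_rot: [-0.0, 0.179, 0.984, -0.0]
wrist_force: [-0.0, -0.7, -1.4]
gripper_width: 0.0311
finger_force: 59.5
```

Request:
drive_tool(targets=[[[25, 0, 0, -0.05, 0], [25, 0, 0, -0.15, 0], [25, 0, 0, -0.25, 0], [25, 0, 0, -0.35, 0], [25, 0, 0, -0.4, 0]]])

```text
clock: 6.15
tcp_pos: [0.6174, -0.1841, 0.0303]
tcp_rot: [-0.002, 0.178, 0.984, 0.001]
wrist_force: [-0.2, 0.9, -0.6]
gripper_width: 0.0312
finger_force: 59.5
```

Request:
drive_tool(targets=[[[25, 0.015, 0, -0.01, 0], [25, 0.015, 0, -0.03, 0], [25, 0.015, 0, -0.045, 0], [25, 0.015, 0, -0.055, 0], [25, 0.015, 0, -0.06, 0]]])

```text
clock: 6.65
tcp_pos: [0.6224, -0.1857, 0.0247]
tcp_rot: [0.0, 0.178, 0.984, -0.0]
wrist_force: [0.1, -0.4, -0.9]
gripper_width: 0.0312
finger_force: 59.5
```

```bash
cat > t.py <<'E'
import sys
from h import *
n,x,y,tag=sys.argv[1],int(sys.argv[2]),int(sys.argv[3]),sys.argv[4]
im=eyes.snapshot(n)[:,:,::-1]
cv2.imwrite(f"pics/{tag}.png",cv2.resize(im[y-60:y+60,x-75:x+75],None,fx=5,fy=5,interpolation=cv2.INTER_CUBIC))
s=sensors.state();print(s["tcp_pos"],s["wrist_force"])
E
python3 t.py side 355 270 s1
```

```text
[ 0.62226681 -0.18568306  0.02451789] [ 0.69477625  0.50503512 -1.58698335]
```

View pics/s1.png

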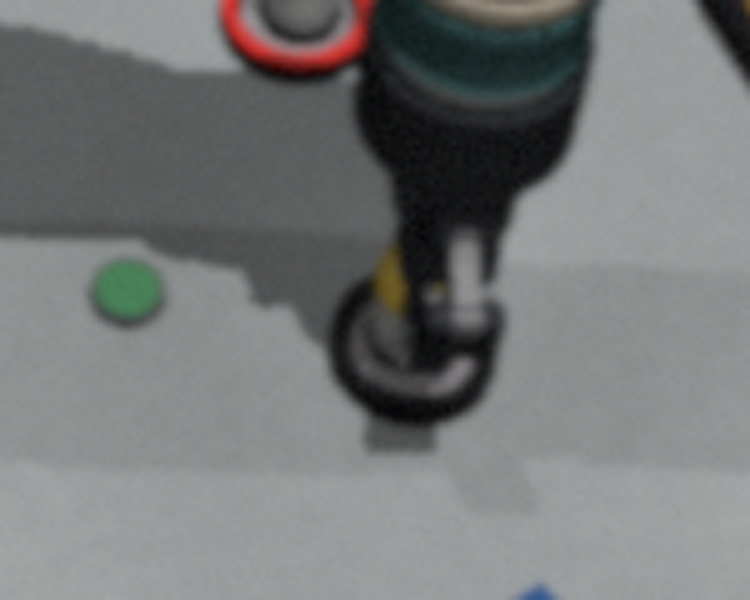

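The crop shows the objective inside the spare's recess, with the cap at about (400,340). Lowering to contact.

Request:
drive_tool(targets=[[[25, 0, 0, -0.01, 0], [25, 0, 0, -0.02, 0], [25, 0, 0, -0.025, 0], [25, 0, 0, -0.03, 0], [25, 0, 0, -0.03, 0]]])

```text
clock: 7.2
tcp_pos: [0.622, -0.1855, 0.0196]
tcp_rot: [-0.0, 0.178, 0.984, 0.0]
wrist_force: [-0.4, 0.3, -0.9]
gripper_width: 0.0313
finger_force: 59.5
```

Request:
drive_tool(targets=[[[25, 0, 0, -0.005, 0], [25, 0, 0, -0.01, 0], [25, 0, 0, -0.01, 0], [25, 0, 0, -0.01, 0], [25, 0, 0, -0.01, 0]]])

```text
clock: 7.7
tcp_pos: [0.6222, -0.1856, 0.0194]
tcp_rot: [0.0, 0.178, 0.984, -0.0]
wrist_force: [-3.4, 1.4, 5.5]
gripper_width: 0.0312
finger_force: 60.1
```

Request:
drive_tool(targets=[[[36, 0, 0, 0, 0], [42, 0, 0, 0, 0], [55, 0, 0, 0, 0], [75, 0, 0, 0, 0], [80, 0, 0, 0, 0]]])

```text
clock: 8.2
tcp_pos: [0.6221, -0.1856, 0.0182]
tcp_rot: [-0.0, 0.178, 0.984, 0.0]
wrist_force: [0.6, -0.0, 0.7]
gripper_width: 0.0798
finger_force: 0.0
```

Request:
drive_tool(targets=[[[80, 0, 0, 0.05, 0], [80, 0, 0, 0.2, 0], [80, 0, 0, 0.4, 0], [80, 0, 0, 0.6, 0], [80, 0, 0, 0.75, 0]]])

```text
clock: 8.7
tcp_pos: [0.623, -0.1859, 0.1336]
tcp_rot: [0.001, 0.178, 0.984, -0.0]
wrist_force: [0.5, 0.9, 0.1]
gripper_width: 0.0801
finger_force: 0.0
```

Request:
drive_tool(targets=[[[80, 0.02, 0.1, 0.05, 0], [80, 0.05, 0.3, 0.05, 0], [80, 0.08, 0.5, 0.05, 0], [80, 0.1, 0.7, 0.05, 0], [80, 0.13, 0.85, 0.05, 0]]])

```text
clock: 9.2
tcp_pos: [0.6406, -0.0551, 0.1374]
tcp_rot: [-0.001, 0.177, 0.984, 0.0]
wrist_force: [0.6, -0.4, 1.1]
gripper_width: 0.0797
finger_force: 0.0
```

Request:
drive_tool(targets=[[[80, 0.02, 0.12, 0, 0], [80, 0.03, 0.2, 0, 0], [80, 0.03, 0.22, 0, 0], [80, 0.03, 0.22, 0, 0], [80, 0.03, 0.22, 0, 0]]])

```text
clock: 9.7
tcp_pos: [0.646, -0.0258, 0.1382]
tcp_rot: [-0.0, 0.178, 0.984, -0.0]
wrist_force: [0.4, 0.7, -0.0]
gripper_width: 0.08
finger_force: 0.0
```

```bash
python3 t.py side 350 230 s2; python3 -c "
from h import *
print(sensors.state()['tcp_pos'])"
```

```text
[ 0.64602979 -0.02600492  0.13826384] [ 0.63638966  0.61186488 -0.29239471]
[ 0.64602979 -0.02600492  0.13826384]
```

View pics/s2.png

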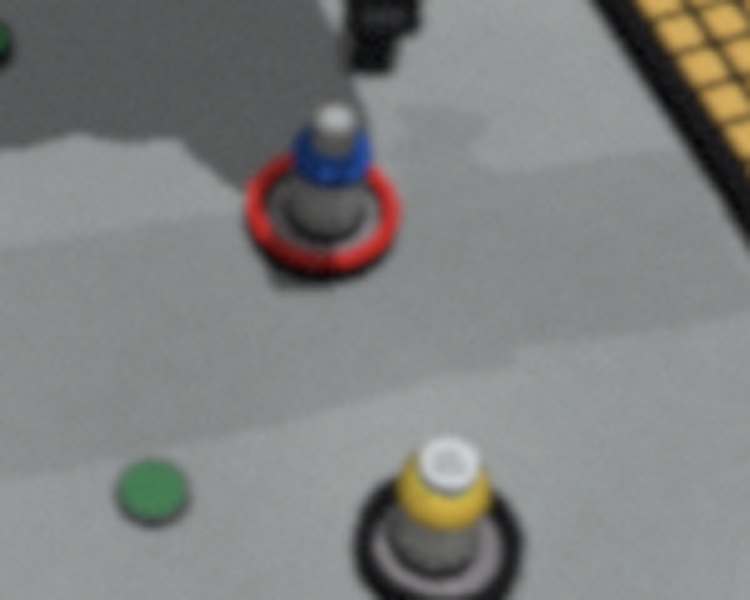

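Yellow stands upright in the spare holder at crop (440,500). Blue, at crop (330,170), is untouched, so I'll grasp it next.

Request:
drive_tool(targets=[[[78, 0, 0.01, -0.2, 0], [78, 0, 0.01, -0.4, 0], [78, 0, 0.01, -0.58, 0], [78, 0, 0.01, -0.72, 0], [78, 0, 0.01, -0.79, 0]]])

```text
clock: 10.25
tcp_pos: [0.6442, -0.0243, 0.0174]
tcp_rot: [-0.002, 0.179, 0.984, -0.0]
wrist_force: [0.3, 0.1, 0.0]
gripper_width: 0.0778
finger_force: 0.0
```

Request:
drive_tool(targets=[[[50, 0, 0, 0, 0], [40, 0, 0, 0, 0], [34, 0, 0, 0, 0], [25, 0, 0, 0, 0], [25, 0, 0, 0, 0]]])

```text
clock: 10.75
tcp_pos: [0.6478, -0.0238, 0.0218]
tcp_rot: [0.002, 0.178, 0.984, 0.0]
wrist_force: [-0.6, -0.3, 4.3]
gripper_width: 0.0306
finger_force: 59.6
```

Request:
drive_tool(targets=[[[25, 0, 0, 0, 0], [25, 0, 0, 0, 0], [25, 0, 0, 0, 0], [25, 0, 0, 0, 0], [25, 0, 0, 0, 0]]])

```text
clock: 11.25
tcp_pos: [0.6478, -0.0238, 0.0217]
tcp_rot: [0.002, 0.178, 0.984, -0.0]
wrist_force: [-0.2, 0.1, 6.1]
gripper_width: 0.0313
finger_force: 59.7
```

Request:
drive_tool(targets=[[[25, 0, 0, 0.06, 0], [25, 0, 0, 0.18, 0], [25, 0, 0, 0.32, 0], [25, 0, 0, 0.44, 0], [25, 0, 0, 0.5, 0]]])

```text
clock: 11.75
tcp_pos: [0.6467, -0.0236, 0.0966]
tcp_rot: [0.001, 0.178, 0.984, 0.0]
wrist_force: [0.8, -0.1, -1.4]
gripper_width: 0.0313
finger_force: 59.5
```

Request:
drive_tool(targets=[[[25, -0.06, 0, 0, 0], [25, -0.17, 0.01, 0, 0], [25, -0.31, 0.02, 0, 0], [25, -0.47, 0.03, 0, 0], [25, -0.63, 0.045, 0, 0]]])

```text
clock: 12.25
tcp_pos: [0.5486, -0.0165, 0.0932]
tcp_rot: [-0.002, 0.178, 0.984, -0.0]
wrist_force: [-1.2, -0.2, -1.7]
gripper_width: 0.0312
finger_force: 59.5
```

Request:
drive_tool(targets=[[[25, -0.16, 0.01, 0, 0], [25, -0.32, 0.02, 0, 0], [25, -0.46, 0.03, 0, 0], [25, -0.57, 0.04, 0, 0], [25, -0.625, 0.045, 0, 0]]])

```text
clock: 12.75
tcp_pos: [0.4538, -0.0095, 0.0932]
tcp_rot: [-0.002, 0.178, 0.984, -0.0]
wrist_force: [-0.6, -0.1, -1.8]
gripper_width: 0.0314
finger_force: 59.5
```

Request:
drive_tool(targets=[[[25, 0, 0, -0.05, 0], [25, 0, 0, -0.15, 0], [25, 0, 0, -0.25, 0], [25, 0, 0, -0.35, 0], [25, 0, 0, -0.4, 0]]])

```text
clock: 13.25
tcp_pos: [0.4574, -0.01, 0.033]
tcp_rot: [-0.001, 0.178, 0.984, -0.0]
wrist_force: [-1.6, 0.4, -1.0]
gripper_width: 0.031
finger_force: 59.5
```

Request:
drive_tool(targets=[[[25, 0, 0, -0.015, 0], [25, 0, 0, -0.03, 0], [25, 0, 0, -0.045, 0], [25, 0, 0, -0.055, 0], [25, 0, 0, -0.055, 0]]])

```text
clock: 13.75
tcp_pos: [0.4581, -0.0101, 0.0267]
tcp_rot: [0.0, 0.178, 0.984, 0.0]
wrist_force: [0.3, 0.3, -1.6]
gripper_width: 0.0309
finger_force: 59.5
```

Request:
drive_tool(targets=[[[25, 0, 0, -0.005, 0], [25, 0, 0, -0.01, 0], [25, 0, 0, -0.01, 0], [25, 0, 0, -0.01, 0], [25, 0, 0, -0.01, 0]]])

```text
clock: 14.25
tcp_pos: [0.4579, -0.0101, 0.0251]
tcp_rot: [0.0, 0.178, 0.984, 0.0]
wrist_force: [-0.1, 0.7, -1.8]
gripper_width: 0.0314
finger_force: 59.5
```

Request:
drive_tool(targets=[[[25, 0, 0, -0.007, 0], [25, 0, 0, -0.014, 0], [25, 0, 0, -0.02, 0], [25, 0, 0, -0.02, 0], [25, 0, 0, -0.02, 0]]])

```text
clock: 14.75
tcp_pos: [0.4578, -0.0101, 0.022]
tcp_rot: [-0.0, 0.178, 0.984, 0.0]
wrist_force: [0.4, -0.2, -1.1]
gripper_width: 0.0313
finger_force: 59.5
```

Request:
drive_tool(targets=[[[25, 0, 0, -0.005, 0], [25, 0, 0, -0.01, 0], [25, 0, 0, -0.01, 0], [25, 0, 0, -0.01, 0], [25, 0, 0, -0.01, 0]]])

```text
clock: 15.25
tcp_pos: [0.4579, -0.0101, 0.0217]
tcp_rot: [-0.0, 0.178, 0.984, -0.0]
wrist_force: [-3.7, 0.0, 9.5]
gripper_width: 0.0314
finger_force: 60.6
```

Request:
drive_tool(targets=[[[36, 0, 0, 0, 0], [42, 0, 0, 0, 0], [55, 0, 0, 0, 0], [75, 0, 0, 0, 0], [80, 0, 0, 0, 0]]])

```text
clock: 15.75
tcp_pos: [0.4578, -0.0101, 0.0204]
tcp_rot: [-0.0, 0.178, 0.984, 0.0]
wrist_force: [0.6, -0.4, -0.3]
gripper_width: 0.0799
finger_force: 0.0
```

Request:
drive_tool(targets=[[[80, 0, 0, 0.05, 0], [80, 0, 0, 0.2, 0], [80, 0, 0, 0.4, 0], [80, 0, 0, 0.6, 0], [80, 0, 0, 0.8, 0]]])

```text
clock: 16.25
tcp_pos: [0.4576, -0.01, 0.1422]
tcp_rot: [0.0, 0.178, 0.984, 0.0]
wrist_force: [0.2, -0.3, -0.8]
gripper_width: 0.0803
finger_force: 0.0
```

Request:
drive_tool(targets=[[[80, 0, -0.1, 0, 0], [80, 0.01, -0.3, 0, 0], [80, 0.02, -0.5, 0, 0], [80, 0.02, -0.7, 0, 0], [80, 0.02, -0.9, 0, 0]]])

```text
clock: 16.75
tcp_pos: [0.4609, -0.1462, 0.1412]
tcp_rot: [0.0, 0.178, 0.984, -0.0]
wrist_force: [0.3, 0.9, 0.0]
gripper_width: 0.0801
finger_force: 0.0
```

Request:
drive_tool(targets=[[[80, 0, -0.2, 0, 0], [80, 0.01, -0.4, 0, 0], [80, 0.01, -0.6, 0, 0], [80, 0.015, -0.8, 0, 0], [80, 0.015, -0.925, 0, 0]]])

```text
clock: 17.25
tcp_pos: [0.4633, -0.286, 0.1412]
tcp_rot: [0.001, 0.179, 0.984, -0.0]
wrist_force: [-0.4, 0.2, -0.6]
gripper_width: 0.0801
finger_force: 0.0
```

```bash
python3 t.py side 275 235 s3; python3 -c "
from h import *
print(sensors.state()['tcp_pos'])"
```

```text
[ 0.46374482 -0.28823552  0.14124769] [ 0.72693506 -2.75889037  0.59570792]
[ 0.46374482 -0.28823552  0.14124769]
```

View pics/s3.png

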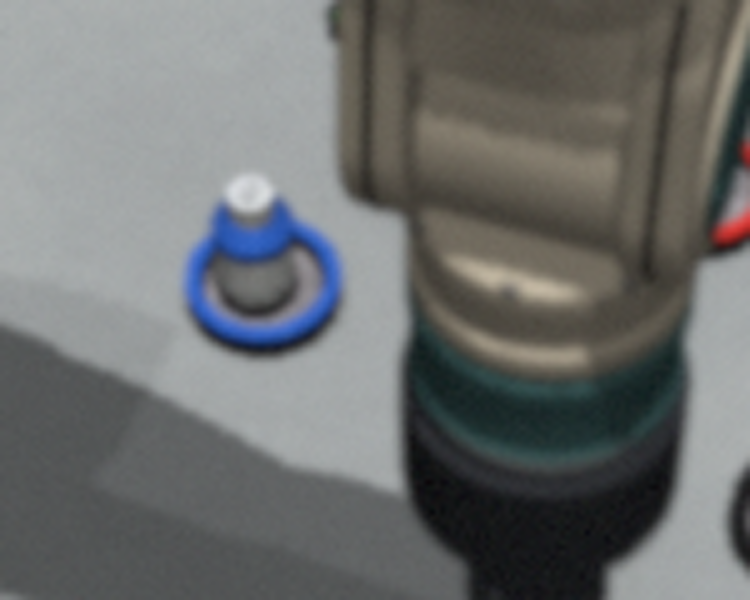

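Blue stands upright in the blue holder at crop (255,250). Descending on red.

Request:
drive_tool(targets=[[[78, 0, 0, -0.1, 0], [78, 0, 0, -0.2, 0], [78, 0, 0, -0.3, 0], [78, 0, 0, -0.36, 0], [78, 0, 0, -0.36, 0]]])

```text
clock: 17.8
tcp_pos: [0.462, -0.2824, 0.0853]
tcp_rot: [-0.001, 0.178, 0.984, 0.001]
wrist_force: [-0.4, 0.3, 0.1]
gripper_width: 0.0784
finger_force: 0.0
```

Request:
drive_tool(targets=[[[78, 0, -0.01, -0.1, 0], [78, 0, -0.01, -0.2, 0], [78, 0, -0.01, -0.3, 0], [78, 0, -0.01, -0.39, 0], [78, 0, -0.01, -0.44, 0]]])

```text
clock: 18.3
tcp_pos: [0.4629, -0.285, 0.0199]
tcp_rot: [-0.0, 0.178, 0.984, 0.0]
wrist_force: [-0.7, 0.7, 0.0]
gripper_width: 0.0779
finger_force: 0.0
```

Request:
drive_tool(targets=[[[50, 0, 0, 0, 0], [40, 0, 0, 0, 0], [34, 0, 0, 0, 0], [25, 0, 0, 0, 0], [25, 0, 0, 0, 0]]])

```text
clock: 18.8
tcp_pos: [0.4639, -0.2855, 0.0215]
tcp_rot: [0.001, 0.178, 0.984, -0.0]
wrist_force: [0.3, 1.8, 3.9]
gripper_width: 0.031
finger_force: 59.1
```

Request:
drive_tool(targets=[[[25, 0, 0, 0, 0], [25, 0, 0, 0, 0], [25, 0, 0, 0, 0], [25, 0, 0, 0, 0], [25, 0, 0, 0, 0]]])

```text
clock: 19.3
tcp_pos: [0.4639, -0.2856, 0.0215]
tcp_rot: [0.001, 0.178, 0.984, -0.0]
wrist_force: [0.8, 1.7, 5.5]
gripper_width: 0.0314
finger_force: 59.2
```

Request:
drive_tool(targets=[[[25, 0, 0, 0.06, 0], [25, 0, 0, 0.18, 0], [25, 0, 0, 0.34, 0], [25, 0, 0, 0.5, 0], [25, 0, 0, 0.6, 0]]])

```text
clock: 19.8
tcp_pos: [0.4633, -0.2859, 0.1124]
tcp_rot: [0.001, 0.178, 0.984, -0.001]
wrist_force: [-0.3, 0.1, -0.5]
gripper_width: 0.031
finger_force: 59.5
```

Request:
drive_tool(targets=[[[25, 0.07, 0.1, 0, 0], [25, 0.2, 0.29, 0, 0], [25, 0.33, 0.48, 0, 0], [25, 0.47, 0.68, 0, 0], [25, 0.6, 0.87, 0, 0]]])

```text
clock: 20.3
tcp_pos: [0.5533, -0.1538, 0.1105]
tcp_rot: [-0.0, 0.178, 0.984, -0.0]
wrist_force: [0.9, 0.4, -1.4]
gripper_width: 0.0311
finger_force: 59.6
```

Request:
drive_tool(targets=[[[25, 0.13, 0.19, 0, 0], [25, 0.27, 0.39, 0, 0], [25, 0.4, 0.58, 0, 0], [25, 0.53, 0.77, 0, 0], [25, 0.6, 0.87, 0, 0]]])

```text
clock: 20.8
tcp_pos: [0.644, -0.0224, 0.1104]
tcp_rot: [0.0, 0.177, 0.984, -0.0]
wrist_force: [-0.4, -0.9, -1.5]
gripper_width: 0.0316
finger_force: 59.6
```

Request:
drive_tool(targets=[[[25, 0, 0, -0.05, 0], [25, 0, 0, -0.18, 0], [25, 0, 0, -0.3, 0], [25, 0, 0, -0.42, 0], [25, 0, 0, -0.5, 0]]])

```text
clock: 21.3
tcp_pos: [0.6408, -0.0255, 0.0335]
tcp_rot: [-0.002, 0.179, 0.984, -0.001]
wrist_force: [0.2, 0.6, -0.9]
gripper_width: 0.0314
finger_force: 59.6
```

Request:
drive_tool(targets=[[[25, 0, 0, -0.015, 0], [25, 0, 0, -0.03, 0], [25, 0, 0, -0.045, 0], [25, 0, 0, -0.055, 0], [25, 0, 0, -0.055, 0]]])

```text
clock: 21.8
tcp_pos: [0.6435, -0.0244, 0.0278]
tcp_rot: [0.0, 0.178, 0.984, -0.0]
wrist_force: [-0.1, 0.3, -1.8]
gripper_width: 0.0314
finger_force: 59.6
```

Request:
drive_tool(targets=[[[25, 0, 0, -0.005, 0], [25, 0, 0, -0.01, 0], [25, 0, 0, -0.01, 0], [25, 0, 0, -0.01, 0], [25, 0, 0, -0.01, 0]]])

```text
clock: 22.3
tcp_pos: [0.6431, -0.0243, 0.0258]
tcp_rot: [0.0, 0.178, 0.984, -0.0]
wrist_force: [-0.8, -0.3, -1.6]
gripper_width: 0.0312
finger_force: 59.6
```

Request:
drive_tool(targets=[[[25, 0, 0, -0.008, 0], [25, 0, 0, -0.016, 0], [25, 0, 0, -0.024, 0], [25, 0, 0, -0.024, 0], [25, 0, 0, -0.024, 0]]])

```text
clock: 22.8
tcp_pos: [0.643, -0.0243, 0.0221]
tcp_rot: [-0.0, 0.178, 0.984, -0.0]
wrist_force: [-0.7, 0.5, -0.9]
gripper_width: 0.031
finger_force: 59.6
```

Request:
drive_tool(targets=[[[25, 0, 0, -0.005, 0], [25, 0, 0, -0.01, 0], [25, 0, 0, -0.01, 0], [25, 0, 0, -0.01, 0], [25, 0, 0, -0.01, 0]]])

```text
clock: 23.3
tcp_pos: [0.6434, -0.0244, 0.0215]
tcp_rot: [0.0, 0.178, 0.984, -0.0]
wrist_force: [-1.6, 0.1, 5.8]
gripper_width: 0.0311
finger_force: 59.9
```

Request:
drive_tool(targets=[[[36, 0, 0, 0, 0], [42, 0, 0, 0, 0], [55, 0, 0, 0, 0], [75, 0, 0, 0, 0], [80, 0, 0, 0, 0]]])

```text
clock: 23.8
tcp_pos: [0.643, -0.0244, 0.0205]
tcp_rot: [-0.0, 0.178, 0.984, -0.0]
wrist_force: [0.6, -1.1, 0.1]
gripper_width: 0.0795
finger_force: 0.0
```

Request:
drive_tool(targets=[[[80, 0, 0, 0.05, 0], [80, 0, 0, 0.2, 0], [80, 0, 0, 0.4, 0], [80, 0, 0, 0.6, 0], [80, 0, 0, 0.75, 0]]])

```text
clock: 24.3
tcp_pos: [0.644, -0.0245, 0.136]
tcp_rot: [0.001, 0.178, 0.984, 0.0]
wrist_force: [1.1, -0.2, 1.2]
gripper_width: 0.0799
finger_force: 0.0
```

Request:
drive_tool(targets=[[[80, -0.01, -0.1, 0, 0], [80, -0.04, -0.3, 0, 0], [80, -0.07, -0.5, 0, 0], [80, -0.1, -0.7, 0, 0], [80, -0.12, -0.9, 0, 0]]])

```text
clock: 24.8
tcp_pos: [0.6238, -0.1609, 0.1323]
tcp_rot: [-0.001, 0.178, 0.984, -0.0]
wrist_force: [0.5, -0.1, -0.5]
gripper_width: 0.0801
finger_force: 0.0
```

Request:
drive_tool(targets=[[[80, -0.01, -0.1, 0, 0], [80, -0.02, -0.17, 0, 0], [80, -0.02, -0.17, 0, 0], [80, -0.02, -0.17, 0, 0], [80, -0.02, -0.17, 0, 0]]])

```text
clock: 25.3
tcp_pos: [0.6221, -0.1837, 0.1331]
tcp_rot: [-0.0, 0.177, 0.984, 0.0]
wrist_force: [-0.3, -0.4, 0.2]
gripper_width: 0.0797
finger_force: 0.0
```

```bash
python3 t.py side 345 220 s4; python3 -c "
from h import *
print(sensors.state()['tcp_pos'])"
```

```text
[ 0.62219007 -0.18363227  0.13316631] [ 0.09077747  0.00727009 -0.28942739]
[ 0.62219007 -0.18363227  0.13316631]
```

View pics/s4.png

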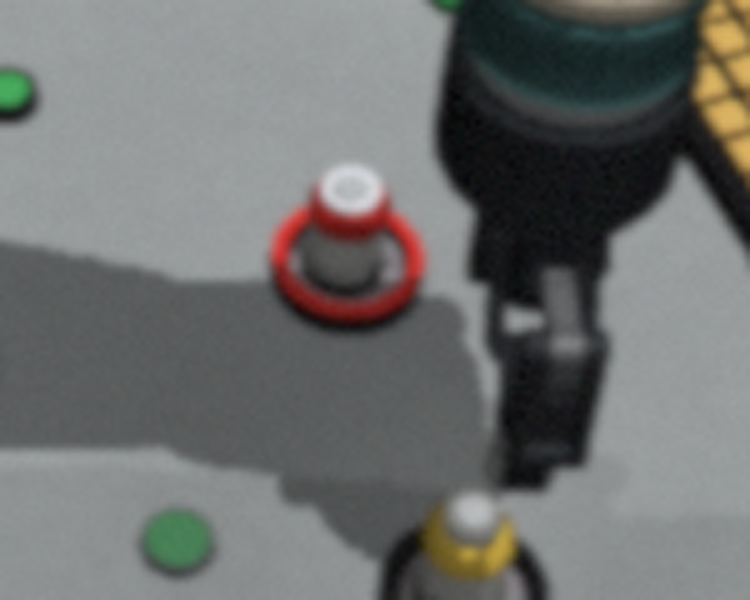

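Red stands upright in the red ring at crop (345,220). Now for yellow.

Request:
drive_tool(targets=[[[78, 0, -0.01, -0.2, 0], [78, 0, -0.01, -0.4, 0], [78, 0, -0.01, -0.56, 0], [78, 0, -0.01, -0.69, 0], [78, 0, -0.01, -0.755, 0]]])

```text
clock: 25.85
tcp_pos: [0.6207, -0.1847, 0.0178]
tcp_rot: [-0.002, 0.177, 0.984, 0.0]
wrist_force: [-0.0, 0.4, -0.3]
gripper_width: 0.0783
finger_force: 0.0
```

Request:
drive_tool(targets=[[[50, 0, 0, 0, 0], [40, 0, 0, 0, 0], [34, 0, 0, 0, 0], [25, 0, 0, 0, 0], [25, 0, 0, 0, 0]]])

```text
clock: 26.35
tcp_pos: [0.6236, -0.1865, 0.0218]
tcp_rot: [0.002, 0.178, 0.984, 0.0]
wrist_force: [1.5, 1.2, 4.9]
gripper_width: 0.0309
finger_force: 59.4
```

Request:
drive_tool(targets=[[[25, 0, 0, 0, 0], [25, 0, 0, 0, 0], [25, 0, 0, 0, 0], [25, 0, 0, 0, 0], [25, 0, 0, 0, 0]]])

```text
clock: 26.85
tcp_pos: [0.6236, -0.1865, 0.0218]
tcp_rot: [0.002, 0.178, 0.984, 0.0]
wrist_force: [-0.1, 1.0, 6.0]
gripper_width: 0.0311
finger_force: 59.5
```

Request:
drive_tool(targets=[[[25, 0, 0, 0.06, 0], [25, 0, 0, 0.18, 0], [25, 0, 0, 0.34, 0], [25, 0, 0, 0.5, 0], [25, 0, 0, 0.6, 0]]])

```text
clock: 27.35
tcp_pos: [0.6225, -0.1868, 0.1119]
tcp_rot: [0.001, 0.178, 0.984, -0.0]
wrist_force: [0.5, -0.3, -1.6]
gripper_width: 0.0308
finger_force: 59.5
```

Request:
drive_tool(targets=[[[25, -0.06, -0.04, 0, 0], [25, -0.17, -0.1, 0, 0], [25, -0.3, -0.17, 0, 0], [25, -0.42, -0.24, 0, 0], [25, -0.545, -0.316, 0, 0]]])

```text
clock: 27.85
tcp_pos: [0.5376, -0.2337, 0.1082]
tcp_rot: [-0.002, 0.178, 0.984, 0.0]
wrist_force: [0.3, -0.7, -1.6]
gripper_width: 0.031
finger_force: 59.5
```

Request:
drive_tool(targets=[[[25, -0.12, -0.07, 0, 0], [25, -0.25, -0.14, 0, 0], [25, -0.38, -0.22, 0, 0], [25, -0.49, -0.28, 0, 0], [25, -0.545, -0.316, 0, 0]]])

```text
clock: 28.35
tcp_pos: [0.4555, -0.2809, 0.1083]
tcp_rot: [-0.002, 0.179, 0.984, 0.001]
wrist_force: [-0.9, 0.3, -1.2]
gripper_width: 0.031
finger_force: 59.5
```

Request:
drive_tool(targets=[[[25, 0, 0, -0.05, 0], [25, 0, 0, -0.18, 0], [25, 0, 0, -0.3, 0], [25, 0, 0, -0.42, 0], [25, 0, 0, -0.5, 0]]])

```text
clock: 28.85
tcp_pos: [0.4581, -0.28, 0.0328]
tcp_rot: [-0.001, 0.178, 0.984, 0.001]
wrist_force: [0.6, -0.5, -1.7]
gripper_width: 0.0316
finger_force: 59.5
```

Request:
drive_tool(targets=[[[25, 0, 0, -0.01, 0], [25, 0, 0, -0.02, 0], [25, 0, 0, -0.03, 0], [25, 0, 0, -0.03, 0], [25, 0, 0, -0.03, 0]]])

```text
clock: 29.35
tcp_pos: [0.4591, -0.2815, 0.0312]
tcp_rot: [0.001, 0.178, 0.984, -0.0]
wrist_force: [-0.9, -0.8, -1.3]
gripper_width: 0.0311
finger_force: 59.5
```

Position is right. Contact is expected at 0.0218.

Request:
drive_tool(targets=[[[25, 0, 0, -0.015, 0], [25, 0, 0, -0.03, 0], [25, 0, 0, -0.04, 0], [25, 0, 0, -0.05, 0], [25, 0, 0, -0.05, 0]]])

```text
clock: 29.85
tcp_pos: [0.4583, -0.281, 0.0226]
tcp_rot: [-0.0, 0.178, 0.984, 0.0]
wrist_force: [0.3, 1.1, -1.6]
gripper_width: 0.0313
finger_force: 59.5
```

Request:
drive_tool(targets=[[[25, 0, 0, -0.005, 0], [25, 0, 0, -0.01, 0], [25, 0, 0, -0.01, 0], [25, 0, 0, -0.01, 0], [25, 0, 0, -0.01, 0]]])

```text
clock: 30.35
tcp_pos: [0.4587, -0.2812, 0.0218]
tcp_rot: [0.0, 0.178, 0.984, -0.0]
wrist_force: [-1.9, 0.9, 2.5]
gripper_width: 0.0309
finger_force: 59.8
```

Request:
drive_tool(targets=[[[25, 0, 0, -0.004, 0], [25, 0, 0, -0.004, 0], [36, 0, 0, -0.004, 0], [42, 0, 0, -0.004, 0], [55, 0, 0, -0.004, 0]]])

```text
clock: 30.85
tcp_pos: [0.4586, -0.2812, 0.0206]
tcp_rot: [0.0, 0.178, 0.984, -0.0]
wrist_force: [-0.7, 0.1, 0.9]
gripper_width: 0.054
finger_force: 0.0
```

Request:
drive_tool(targets=[[[75, 0, 0, 0, 0], [80, 0, 0, 0, 0], [80, 0, 0, 0.05, 0], [80, 0, 0, 0.25, 0], [80, 0, 0, 0.5, 0]]])

```text
clock: 31.35
tcp_pos: [0.457, -0.2799, 0.0953]
tcp_rot: [-0.002, 0.178, 0.984, 0.001]
wrist_force: [0.7, -0.0, 0.0]
gripper_width: 0.0802
finger_force: 0.0
```

Request:
drive_tool(targets=[[[80, 0, 0, 0.2, 0], [80, 0, 0, 0.4, 0], [80, 0, 0, 0.6, 0], [80, 0, 0, 0.8, 0], [80, 0, 0, 0.9, 0]]])

```text
clock: 31.85
tcp_pos: [0.4598, -0.2821, 0.2348]
tcp_rot: [0.002, 0.178, 0.984, -0.001]
wrist_force: [0.1, 0.1, -0.3]
gripper_width: 0.0802
finger_force: 0.0
```

Request:
drive_tool(targets=[[[80, 0, 0, 0, 0], [80, 0, 0, 0, 0], [80, 0, 0, 0, 0]]])

```text
clock: 32.15
tcp_pos: [0.4577, -0.2805, 0.2294]
tcp_rot: [-0.001, 0.178, 0.984, 0.001]
wrist_force: [0.3, -0.2, 0.2]
gripper_width: 0.0799
finger_force: 0.0
```

Run:
```python
from h import *
a=eyes.snapshot("side");b=eyes.snapshot("top")
cv2.imwrite("pics/end.png",np.hstack([cv2.resize(a[110:400,180:400],(400,527)),cv2.resize(b[130:290,220:342],(400,527))])[:,:,::-1]);print(sensors.state()["tcp_pos"])
```

```text
[ 0.45772277 -0.28046185  0.22924683]
```

View pics/end.png

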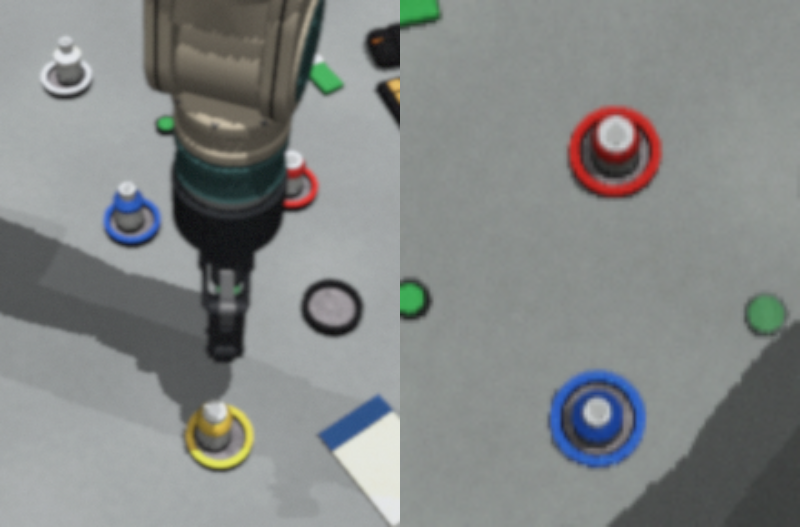

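The side view (left) shows yellow upright in the yellow ring at (215,430), and the spare holder empty. The top view (right) shows red and blue upright in their own rings at (615,145) and (597,415). Nothing is touching the arm.

```bash
python3 -c "
from rig import bot
print(bot.sign_off())"
```

```text
the job is handed in; nothing more can be done
None
```

The red, yellow and blue objectives now stand upright in their own holders, yellow having been parked in the spare meanwhile, and the job was handed in at about 32 s; I never touched the white objective or the glass dish.

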